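Open the ratchet bookend

TASK

Make room for another book on the ratchet bookend: with a fingertip press its orange release pad down and, keeping it down, push the sliding jaw back along its bar (away from the books) until it is fully home against the end stop; then let go so that the pad springs up again and the jaw stays there. Do not pick anything up, and leave the two books standing where they are and the bird, key dish, clip and bottle opener undisturbed.

Things in the scene. Friction and masses are not known exactly. Their poses are not given: they have to be found in the camera images.
- release_pad (a point): Centre of the top of the orange release pad on the jaw's carriage: level, 46 mm along the bar x 40 mm, 85 mm above the console when up, in an open-sided pocket 64 mm long between the jaw's grey plate (top at 105 mm, book side) and the black push tab. Pressed, it sinks straight down, up to 10 mm, against a return spring, 2 N at first, 5 N at the bottom. Axes as push_tab.
- push_tab (a point): Middle of the upper edge, 116 mm above the console, of the inner face of the upright black push tab (44 mm wide, 10 mm thick) on the jaw's carriage, 34 mm beyond the raised pad's centre on its end-stop side. y axis: level, along the bar from the books to the end stop, the way the jaw is pushed back, square to the face; z up. Moves with the jaw.
- jaw (a joint): Sliding jaw's place along the bar, m: grows as it is pushed back away from the books; 0.140 is against the end stop. With the pad up the ratchet (5 mm pitch) stops it from going back (it still slides towards the books); with the pad pressed at least 3 mm it slides with about 3 N of friction. It stays where it is left.
- release (a joint): How far the release pad is pressed, m, straight down: 0 to 0.0025 when up (the ratchet engaged or riding on a tooth), free of the teeth from 0.003, 0.010 fully down.
- bookend: The bookend, fixed to the console: a toothed aluminium bar 323 mm long, 60 wide, 25 high, a fixed grey plate (100 mm wide, 105 high) at the book end and a dark end stop (65 mm high) at the other. Origin on the console under the bar, 178 mm from the book end and 145 mm from the stop end; y along the bar towards the end stop, z up.
- book_green_center (a point): Centre of the green book standing on the bar by the fixed plate: 30 mm thick along the bar, 112 mm across it, 120 mm high; z is up.
- book_red_center (a point): Centre of the red book standing next to the green one, on the jaw's side: 26 mm thick along the bar, 112 mm across it, 112 mm high; z is up.
- bird: White ceramic bird figurine, about 78 mm high and 60 mm across; origin under its foot.
- dish: Terracotta key dish, 96 mm across and 28 mm high; origin under its middle.
- clip: Blue plastic spring clip lying flat, about 80 x 34 mm and 22 mm high; origin under its middle.
- opener: Chrome bottle opener lying flat, about 110 x 34 mm and 6 mm high; origin under the middle of its handle.
Not all that is in view belongs to the job. What is shaped like the part that bears book_green_center but blue or purple is not meant.

How it is judged:
By the outcome, as a careful person would: the job done as asked, in the order asked, and still so for the second after the job is handed in, with the robot touching nothing.
It also fails if it takes over 34 s, if anything falls off the work surface, if the arm or the gripper's body presses on something with over 40 N, if the wrist force passes 120 N, or if a joint passes its speed limit or range.

ROBOT

A 7-joint arm with a two-finger parallel gripper is mounted at the origin on the work surface. World frame = base frame: x ahead of the robot, y to its left, z up, the work surface at z = 0. Lengths are in m, angles in rad, forces in N, time in s.
With the tool pointing down it reaches from about 0.425 to 0.875 m from the base axis. Payload 4.7 kg.
Tool frame: the origin (TCP) lies midway between the tips of the shut fingers; the grasp point (between the pads) lies ctrl.tcp_to_grasp behind it (ctrl.tcp_to_grasp is the distance from the TCP to the grasp point, in m); z points along the fingers, y is the line along which they close (so a half turn about z gives the same grasp; the last joint's range is limited). The gripper opens to 85 mm and grips with 20 to 120 N. Pads are 22 mm wide; open, the fingers measure 114 mm over their backs; the gripper's body (76 mm by 85 mm) begins 54 mm behind the grasp point. The pads swing forward as they close: fully open they stand 13 mm farther back than shut.
Start: joints at [1.166, 0.321, -0.07, 1.45, 0.023, 1.371, -0.057], TCP at [0.264, -0.594, 0.231] pointing down, gripper open.
Joint ranges: [-2.86, 2.86], [-0.3, 2.09], [-1.38, 1.24], [0.06, 2.45], [-1.56, 4.7], [0.09, 2.05], [-2.69, 2.69]. Speed limits (rad/s): [2.57, 2.57, 3.14, 3.14, 3.14, 3.14, 3.14].

INTERFACE

Orientations are given as a rotation vector (axis times angle).
In Python, from plant import ctrl gives the robot as it stands. The module is installed in compiled form; this text tells all that it offers.
- The arm moves only by the tool drive_tool, never from a script. Its arguments are lists of equal length, an entry for each row: "xyz": the shift along the tool's x, y, z in units of 250 mm (1.0 is 250 mm), a list of three; "roll": the turn about the tool's z in units of pi/4 rad (1.0 is pi/4 rad). In form: {"xyz": [[dx, dy, dz], ...], "roll": [roll, ...]}. A call has exactly 8 rows; each row is the pose to reach, as a shift and turn from the pose commanded when the call began, along the tool's axes at that moment; what a row does not reach only later rows make up. A row lasts 1/12 s, in which the tool goes at most 41.7 mm and 7.16 degrees, less where a joint would pass 70% of its speed; a pose out of reach is approached as far as the arm can. A call with a number of a shift or a turn outside -1 to 1 is refused whole. A call with a gripper value outside its range is refused whole. "gripper" is the closure, from 0 (fully open) to 1 (shut), set as the call begins (left out, the last holds). The fingers move at their own pace and stop on an object; "newtons" is the grip in N (left out, the last holds). Time passes only in rows, so rows that repeat a pose let the fingers close, or fill a call up. It gives the time, the measured TCP pose, the force, the opening and the grip force at its end, in the units of the state.
- ctrl.get_state(): the state, without advancing time (a new reading comes with each control period).
- ctrl.read_camera(name): name is "scene" or "side" or "wrist"; returns the picture (480x640x3 uint8, red, green, blue); there is no depth.
- ctrl.camera_params(name): a dict with "K" (3x3 intrinsics, pixels), "T" (4x4, takes a point from camera to world coordinates). Camera axes: x right, y down, z forward; pixel columns grow to the right and rows downward; lengths in m; the calibration is good to about 2 mm. A picture is of the moment at which its call begins: read the wrist's pose just before it. camera_params takes no time and is no camera call; for the wrist camera it gives the pose at the moment of the call.
- ctrl.finish_job(): hands the job in; it is judged then, once.
The state is a dict: "time_s": time; "joints": joint angles; "dq": joint speeds; "tau": joint torques, N m; "tcp_pos": TCP position; "eef_rot": TCP orientation; "contact_force": force on the tool from outside, world axes, zero at the start; "ft_torque": the same for the moment, N m; "grip_width": finger opening in m; "grip_force": force on a finger pad.
Only numpy, scipy, OpenCV 4.12 (cv2) and the standard library are available. Lean on these libraries where they do the work, as an engineer would, in place of code of your own. Each camera call takes 0.05 s, during which the arm holds its last target. There are 200 camera calls.

## Working session

There is one attempt and no reset: what is moved stays moved. The work goes in short steps, Python scripts to look and compute and a tool call to move; the robot and the scene stay as the last step left them, time stands still between calls to the robot, and variables do not carry over. Pictures are saved under pics/ and viewed, at most 10 in all, crops included, and the job is handed in when it is done.

Besides the shell and the picture viewer there is one more tool, called after "Emit:" by a JSON object that holds its "fn" and its "kwargs". drive_tool: Moves the arm, as the interface text tells. Shifts and turns lie within -1 to 1; 1 stands for 250 mm of shift or pi/4 rad of turn. Its arguments: {"type":"object","properties":{"xyz":{"type":"array","items":{"type":"array","items":{"type":"number","minimum":-1,"maximum":1}}},"roll":{"type":"array","items":{"type":"number","minimum":-1,"maximum":1}},"gripper":{"type":"number"},"newtons":{"type":"number"}},"required":["xyz","roll"]}

```bash
mkdir -p pics
python3 - <<'E'
from plant import ctrl
import cv2,numpy as np
s=ctrl.get_state();print({k:np.round(v,3) for k,v in s.items()}, ctrl.tcp_to_grasp)
for n in("scene","side"):
    cv2.imwrite(f"pics/{n}.png",ctrl.read_camera(n)[:,:,::-1]);p=ctrl.camera_params(n);print(n,p["K"],np.round(p["T"],3))
E
```

```text
{'time_s': np.float64(0.0), 'joints': array([ 1.166,  0.322, -0.07 ,  1.452,  0.023,  1.371, -0.057]), 'dq': array([-0.002, -0.001,  0.002, -0.001,  0.001,  0.   , -0.001]), 'tau': array([-0.0000e+00, -4.9359e+01, -3.8200e-01, -3.1434e+01,  1.3000e-02,
        1.1000e-02, -0.0000e+00]), 'tcp_pos': array([ 0.264, -0.593,  0.23 ]), 'eef_rot': array([-3.071e+00, -6.530e-01,  1.000e-03]), 'contact_force': array([ 0.247, -0.232, -0.488]), 'ft_torque': array([-0.036, -0.009,  0.029]), 'grip_force': np.float64(0.0), 'grip_width': np.float64(0.086)} 0.0187
scene [[443.12077077   0.         326.68265956]
 [  0.         443.12077077 243.01437007]
 [  0.           0.           1.        ]] [[-0.205  0.59  -0.781  1.284]
 [ 0.978  0.104 -0.179  0.117]
 [-0.024 -0.801 -0.599  0.666]
 [ 0.     0.     0.     1.   ]]
side [[483.05654598   0.         320.90921128]
 [  0.         483.05654598 246.89255832]
 [  0.           0.           1.        ]] [[-0.966 -0.152  0.208  0.394]
 [-0.257  0.602 -0.756  0.614]
 [-0.011 -0.784 -0.621  0.661]
 [ 0.     0.     0.     1.   ]]
```

View pics/scene.png

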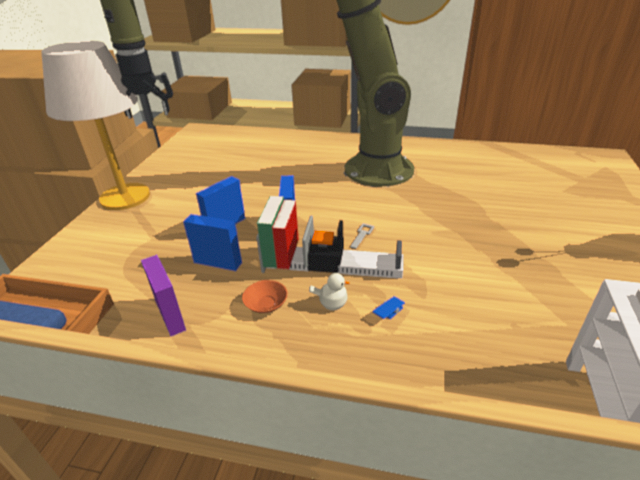

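View pics/side.png

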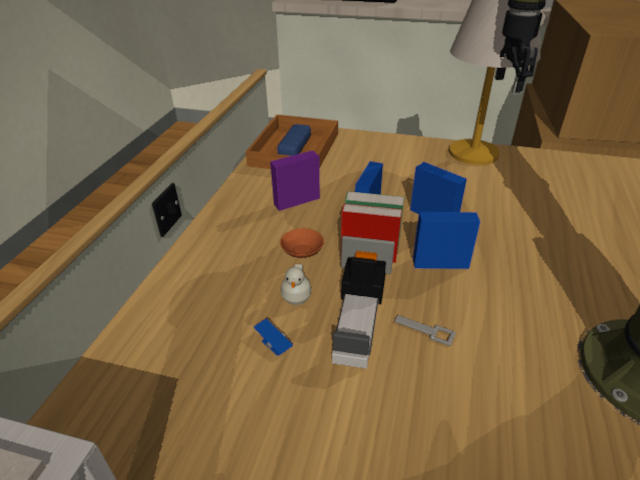

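The scene view shows the green and red books at about (278,232), the orange pad at (322,239), and the black tab and end stop to its right at (342,235) and (399,255). The side view shows the pad at (367,257) and the stop at (352,345). There is only one orange pad; the blue and purple books are decoys. Next I measure.

```bash
cat > h.py <<'E'
import cv2,numpy as np
def ray(p,u,v):
    d=p["T"][:3,:3]@np.linalg.inv(p["K"])@[u,v,1]; return p["T"][:3,3],d
def plane(p,u,v,z):
    o,d=ray(p,u,v); return o+d*(z-o[2])/d[2]
def tri(a,b):
    A=np.zeros((3,3));r=np.zeros(3)
    for o,d in(a,b):
        d=d/np.linalg.norm(d);M=np.eye(3)-np.outer(d,d);A+=M;r+=M@o
    return np.linalg.solve(A,r)
def orange(im):
    h=cv2.cvtColor(im,cv2.COLOR_BGR2HSV)
    return cv2.inRange(h,(6,200,120),(18,255,255))
E
python3 - <<'E'
from h import *
from plant import ctrl
crops=[]
for n,(x,y,w,h) in(("scene",(250,180,160,110)),("side",(310,180,160,190))):
    im=cv2.imread(f"pics/{n}.png");p=ctrl.camera_params(n);m=orange(im)
    k,l,s,c=cv2.connectedComponentsWithStats(m)
    for i in range(1,k):
        if s[i][4]>15: print(n,s[i],c[i].round(1),plane(p,*c[i],.085).round(4))
    f=3 if n=="side" else 5
    c=cv2.resize(im[y:y+h,x:x+w],None,fx=f,fy=f,interpolation=cv2.INTER_CUBIC)
    cv2.imwrite(f"pics/c_{n}.png",c)
E
```

```text
scene [312 231  22  14 248] [322.5 237.3] [ 0.5063 -0.0701  0.085 ]
side [355 251  22   9 119] [365.9 254.9] [ 0.4992 -0.084   0.085 ]
```

View pics/c_scene.png

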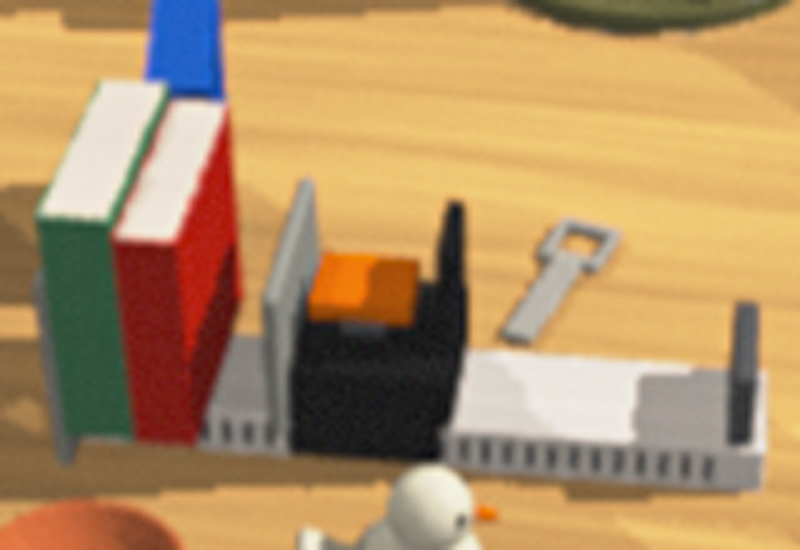

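View pics/c_side.png

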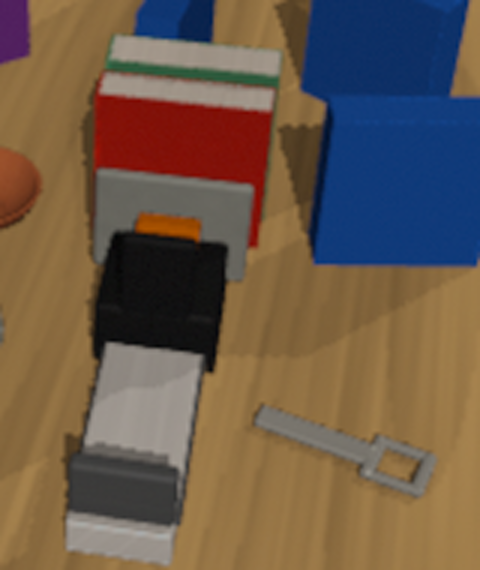

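Run:
```python
from h import *
from plant import ctrl
S=ctrl.camera_params("scene");D=ctrl.camera_params("side")
sc=lambda x,y:(250+(x+.5)/5-.5,180+(y+.5)/5-.5); sd=lambda x,y:(310+(x+.5)/3-.5,180+(y+.5)/3-.5)
def seg(n,a,b): print(n,a.round(4),b.round(4),"ang",np.degrees(np.arctan2(*(b-a)[1::-1])).round(1))
seg("scene rear",plane(S,*sc(470,350),.025),plane(S,*sc(765,372),.025))
seg("scene front",plane(S,*sc(450,437),.025),plane(S,*sc(757,460),.025))
seg("side left",plane(D,*sd(105,345),.025),plane(D,*sd(68,520),.025))
seg("side right",plane(D,*sd(203,352),.025),plane(D,*sd(172,535),.025))
print("pad top c",plane(S,*sc(366,282),.085).round(4))
print("plate top",plane(S,*sc(308,182),.105),plane(S,*sc(270,297),.105),"side",plane(D,*sd(97,170),.105),plane(D,*sd(252,184),.105))
print("tab top scene",plane(S,*sc(455,203),.116),"side",plane(D,*sd(117,235),.116),plane(D,*sd(225,243),.116))
print("stop top",plane(S,*sc(738,303),.065),plane(D,*sd(72,455),.065),plane(D,*sd(178,460),.065))
```

```text
scene rear [ 0.4658 -0.0297  0.025 ] [0.4584 0.1082 0.025 ] ang 93.1
scene front [ 0.5305 -0.0273  0.025 ] [0.5221 0.1092 0.025 ] ang 93.5
side left [ 0.5267 -0.0307  0.025 ] [0.5161 0.1095 0.025 ] ang 94.4
side right [ 0.4662 -0.0397  0.025 ] [0.4585 0.1054 0.025 ] ang 93.0
pad top c [ 0.5014 -0.0706  0.085 ]
plate top [ 0.45590767 -0.10726118  0.105     ] [ 0.54615607 -0.10244514  0.105     ] side [ 0.54996172 -0.1034582   0.105     ] [ 0.45274833 -0.1129479   0.105     ]
tab top scene [ 0.47760203 -0.0342381   0.116     ] side [ 0.52130805 -0.03047256  0.116     ] [ 0.45876236 -0.03875277  0.116     ]
stop top [0.46117387 0.09315697 0.065     ] [0.51693459 0.09755111 0.065     ] [0.46070177 0.08681436 0.065     ]
```

Emit:
{"fn": "drive_tool", "kwargs": {"xyz": [[0.1,-0.1,0],[0.2,-0.2,0],[0.3,-0.3,0],[0.44,-0.4,0],[0.55,-0.5,0],[0.66,-0.6,0],[0.77,-0.7,0],[0.87,-0.8,0]], "roll": [-0.1,-0.2,-0.3,-0.4,-0.5,-0.6,-0.7,-0.77], "gripper": 1, "newtons": 40}}

```text
time_s: 0.77
tcp_pos: [0.3822, -0.3204, 0.231]
eef_rot: [-2.735, -1.544, 0.0]
contact_force: [0.9, -0.0, 0.5]
grip_width: 0.0002
grip_force: 0.0
```

```bash
cat > d.py <<'E'
import sys,numpy as np
from plant import ctrl
from scipy.spatial.transform import Rotation as R
s=ctrl.get_state();M=R.from_rotvec(s["eef_rot"]).as_matrix()
t=np.array(eval(sys.argv[1]))
print("t",s["time_s"],"p",s["tcp_pos"].round(4),"w",s["grip_width"],"z",M[:,2].round(3),"F",np.round(s["contact_force"],1))
a=np.degrees(np.arctan2(M[1,0],M[0,0]));print("ang",a,"roll units to 93.5",(a-93.5)/45,"shift units",(M.T@(t-s["tcp_pos"])/.25).round(3),"j",s["joints"].round(2))
E
python3 d.py "[.499,-.053,.16]"
```

```text
t 0.7667 p [ 0.3822 -0.3204  0.231 ] w 0.0002478768942042764 z [-0.  0. -1.] F [ 0.9 -0.   0.5]
ang 58.89850059478639 roll units to 93.5 -0.7689222090047468 shift units [ 1.157 -0.152  0.284] j [ 0.96  0.01 -0.31  1.81  0.    1.32  0.1 ]
```

Emit:
{"fn": "drive_tool", "kwargs": {"xyz": [[0.13,-0.02,0],[0.26,-0.04,0],[0.4,-0.06,0],[0.54,-0.08,0],[0.67,-0.1,0],[0.8,-0.12,0],[0.9,-0.13,0],[1.0,-0.14,0.0]], "roll": [-0.1,-0.2,-0.3,-0.4,-0.5,-0.6,-0.7,-0.77]}}

```text
time_s: 1.43
tcp_pos: [0.482, -0.0891, 0.2311]
eef_rot: [-2.151, -2.29, 0.001]
contact_force: [-0.1, -0.7, -0.3]
grip_width: 0.0001
grip_force: 0.0
```

```bash
python3 d.py "[.499,-.053,.15]"
```

```text
t 1.4333 p [ 0.482  -0.0891  0.2311] w 0.00010000917651004472 z [-0. -0. -1.] F [-0.1 -0.7 -0.3]
ang 93.58007801003455 roll units to 93.5 0.0017795113341012186 shift units [0.14  0.077 0.324] j [ 0.7   0.   -0.57  1.82  0.    1.32  0.19]
```

Emit:
{"fn": "drive_tool", "kwargs": {"xyz": [[0.05,0.03,0.08],[0.1,0.06,0.16],[0.14,0.077,0.24],[0.14,0.077,0.32],[0.14,0.077,0.32],[0.14,0.077,0.32],[0.14,0.077,0.32],[0.14,0.077,0.32]], "roll": [0,0,0,0,0,0,0,0]}}

```text
time_s: 2.1
tcp_pos: [0.4999, -0.0556, 0.1527]
eef_rot: [2.156, 2.282, 0.001]
contact_force: [0.6, -0.1, 0.2]
grip_width: -0.0
grip_force: 0.0
```

```bash
python3 d.py "[.499,-.053,.088]"
python3 - <<'E'
from h import *
from plant import ctrl
out=[]
p=ctrl.camera_params("wrist")
w=ctrl.read_camera("wrist")[:,:,::-1].copy();s=ctrl.read_camera("scene")[:,:,::-1]
m=orange(w);y,x=np.nonzero(m);print(len(x), x.min(),x.max(),y.min(),y.max()) if len(x) else 0
r=cv2.minAreaRect(np.column_stack([x,y]).astype(np.float32))
for c in cv2.boxPoints(r): print(c,plane(p,*c,.085).round(4))
print(plane(p,*r[0],.085))
tip=ctrl.get_state()["tcp_pos"];q=np.linalg.inv(p["T"])@[*tip,1];print("tip px",(p["K"]@q[:3]/q[2])[:2])
c=cv2.resize(s[180:290,250:410],(640,440),interpolation=cv2.INTER_CUBIC)
cv2.imwrite("pics/w1.png",w);cv2.imwrite("pics/s1.png",c)
E
```

```text
t 2.1 p [ 0.4999 -0.0556  0.1527] w -2.2408969069507903e-05 z [ 0.002 -0.001 -1.   ] F [ 0.6 -0.1  0.2]
ang 93.2360574603591 roll units to 93.5 -0.005865389769797642 shift units [ 0.011 -0.004  0.259] j [ 0.65  0.1  -0.61  1.89  0.06  1.16  0.06]
3800 280 527 152 315
[261.50885 256.87766] [ 0.4667 -0.0585  0.085 ]
[525.2979  150.26294] [0.6022 0.0086 0.085 ]
[556.45245 227.34631] [ 0.6288 -0.0318  0.085 ]
[292.6634  333.96103] [ 0.4861 -0.1077  0.085 ]
[ 0.54873153 -0.04497852  0.085     ]
tip px [321.0860622  316.67428474]
```

View pics/w1.png

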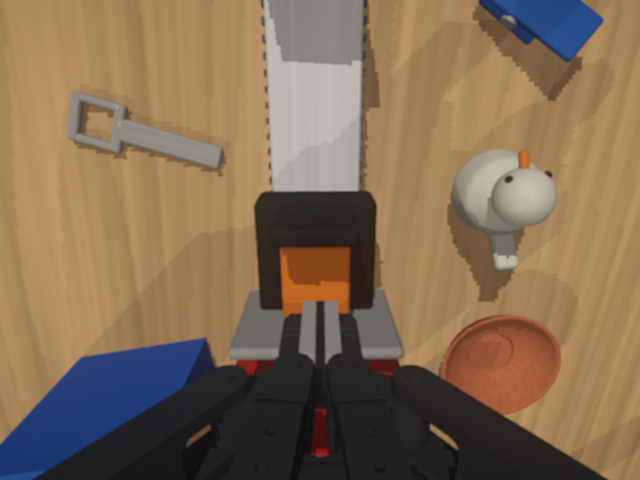

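View pics/s1.png

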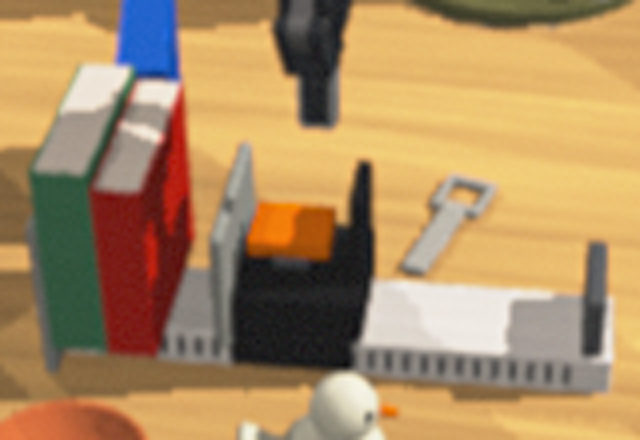

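The wrist view shows the pad at columns 281–350, rows 247–315, with the tab beyond it and the fingertips at (321,317). The scene crop shows the tip above the pocket between plate and tab. I check the pad's lateral line and back edge.

```bash
python3 - <<'E'
from h import *
from plant import ctrl
p=ctrl.camera_params("wrist");print(p["T"].round(3)[:3,3])
for u,v,z in((281,247,.085),(350,247,.085),(283,312,.085),(273,230,.116),(357,230,.116),(273,246,.116),(357,246,.116)):print(u,v,z,plane(p,u,v,z).round(4))
E
python3 d.py "[.499,-.053,.088]"
```

```text
[0.494 0.027 0.295]
281 247 0.085 [ 0.4775 -0.0518  0.085 ]
350 247 0.085 [ 0.516  -0.0496  0.085 ]
283 312 0.085 [ 0.4797 -0.0928  0.085 ]
273 230 0.116 [ 0.4759 -0.0317  0.116 ]
357 230 0.116 [ 0.5153 -0.0295  0.116 ]
273 246 0.116 [ 0.4761 -0.0398  0.116 ]
357 246 0.116 [ 0.516  -0.0375  0.116 ]
t 2.2 p [ 0.4998 -0.0555  0.1526] w 3.839396345647205e-05 z [ 0.002 -0.001 -1.   ] F [-0.5  0.3 -0.5]
ang 93.24441134921075 roll units to 93.5 -0.005679747795316656 shift units [ 0.01  -0.003  0.258] j [ 0.64  0.1  -0.61  1.89  0.06  1.16  0.06]
```

Emit:
{"fn": "drive_tool", "kwargs": {"xyz": [[0,-0.008,0.05],[0,-0.008,0.1],[0,-0.008,0.15],[0,-0.008,0.2],[0,-0.008,0.24],[0,-0.008,0.25],[0,-0.008,0.25],[0,-0.008,0.25]], "roll": [0,0,0,0,0,0,0,0]}}

```text
time_s: 2.87
tcp_pos: [0.4975, -0.0552, 0.0894]
eef_rot: [2.156, 2.284, 0.001]
contact_force: [0.3, -0.7, 0.1]
grip_width: 0.0001
grip_force: 0.0
```

Emit:
{"fn": "drive_tool", "kwargs": {"xyz": [[0,0,0.01],[0,0,0.02],[0,0,0.03],[0,0,0.04],[0,0,0.045],[0,0,0.045],[0,0,0.045],[0,0,0.045]], "roll": [0,0,0,0,0,0,0,0]}}

```text
time_s: 3.53
tcp_pos: [0.4977, -0.0552, 0.078]
eef_rot: [2.156, 2.284, 0.001]
contact_force: [2.0, -0.7, 2.9]
grip_width: -0.0002
grip_force: 1.6
```

Emit:
{"fn": "drive_tool", "kwargs": {"xyz": [[0,0,0.004],[0,0,0.007],[0.02,0,0.007],[0.04,0,0.007],[0.06,0,0.007],[0.08,0,0.007],[0.1,0,0.007],[0.12,0,0.007]], "roll": [0,0,0,0,0,0,0,0]}}

```text
time_s: 4.2
tcp_pos: [0.495, -0.0246, 0.0757]
eef_rot: [-2.156, -2.285, 0.001]
contact_force: [0.2, -3.6, 3.8]
grip_width: -0.0002
grip_force: 1.9
```

```bash
python3 d.py "[.49,.06,.0765]";python3 - <<'E'
from h import *
from plant import ctrl
s=ctrl.read_camera("scene")[:,:,::-1]
cv2.imwrite("pics/s2.png",cv2.resize(s[180:290,250:410],(640,440),interpolation=cv2.INTER_CUBIC))
E
```

```text
t 4.2 p [ 0.495  -0.0246  0.0757] w -0.0001900437262297815 z [-0.001 -0.    -1.   ] F [ 0.2 -3.6  3.8]
ang 93.31087862432446 roll units to 93.5 -0.004202697237234234 shift units [ 0.339 -0.    -0.003] j [ 0.58  0.18 -0.63  1.99  0.13  1.01 -0.05]
```

View pics/s2.png

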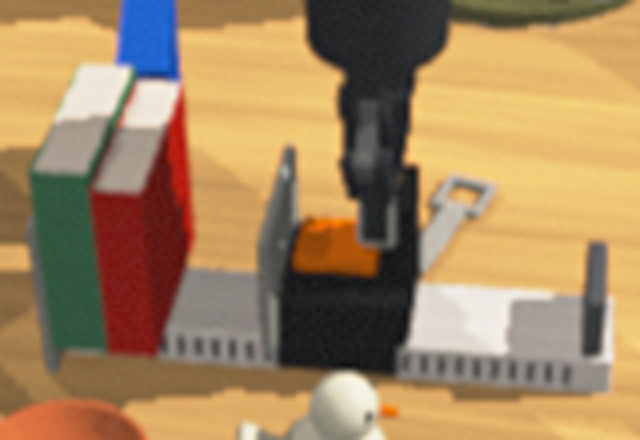

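The crop shows the pad down, the tip on it against the tab, and the jaw sliding at about 3.6 N while the books stand still. I continue.

Emit:
{"fn": "drive_tool", "kwargs": {"xyz": [[0.04,0,0],[0.08,0,0],[0.12,0,0],[0.16,0,0],[0.2,0,0],[0.24,0,0],[0.27,0,0],[0.29,0,0]], "roll": [0,0,0,0,0,0,0,0]}}

```text
time_s: 4.92
tcp_pos: [0.4905, 0.0489, 0.0756]
eef_rot: [-2.154, -2.285, 0.001]
contact_force: [-1.8, -3.0, 4.4]
grip_width: 0.0001
grip_force: 1.9
```

Emit:
{"fn": "drive_tool", "kwargs": {"xyz": [[0.01,0,0],[0.02,0,0],[0.03,0,0],[0.04,0,0],[0.05,0,0],[0.06,0,0],[0.07,0,0],[0.07,0,0]], "roll": [0,0,0,0,0,0,0,0]}}

```text
time_s: 5.58
tcp_pos: [0.4899, 0.0655, 0.0756]
eef_rot: [-2.155, -2.285, -0.0]
contact_force: [-2.1, -1.3, 4.0]
grip_width: 0.0002
grip_force: 1.9
```

Emit:
{"fn": "drive_tool", "kwargs": {"xyz": [[0.01,0,0],[0.015,0,0],[0.02,0,0],[0.025,0,0],[0.03,0,0],[0.035,0,0],[0.035,0,0],[0.035,0,0]], "roll": [0,0,0,0,0,0,0,0]}}

```text
time_s: 6.25
tcp_pos: [0.4898, 0.0703, 0.0757]
eef_rot: [2.157, 2.281, -0.005]
contact_force: [-2.8, -9.8, 4.3]
grip_width: -0.0001
grip_force: 1.9
```

Emit:
{"fn": "drive_tool", "kwargs": {"xyz": [[0.005,0,0],[0.01,0,0],[0.015,0,0],[0.015,0,0],[0.015,0,0],[0.015,0,0],[0.015,0,0],[0.015,0,0]], "roll": [0,0,0,0,0,0,0,0]}}

```text
time_s: 6.92
tcp_pos: [0.4898, 0.0704, 0.0757]
eef_rot: [2.158, 2.276, -0.01]
contact_force: [-4.3, -18.8, 7.1]
grip_width: -0.0001
grip_force: 1.9
```

The jaw is against the stop: the force rises with no motion. I ease the push a little, then lift straight up.

Emit:
{"fn": "drive_tool", "kwargs": {"xyz": [[-0.01,0,0],[-0.015,0,-0.01],[-0.015,0,-0.03],[-0.015,0,-0.05],[-0.015,0,-0.08],[-0.015,0,-0.12],[-0.015,0,-0.2],[-0.015,0,-0.28]], "roll": [0,0,0,0,0,0,0,0]}}

```text
time_s: 7.58
tcp_pos: [0.4899, 0.0747, 0.146]
eef_rot: [-2.155, -2.284, -0.003]
contact_force: [0.6, 0.2, 0.4]
grip_width: -0.0001
grip_force: 0.0
```

Emit:
{"fn": "drive_tool", "kwargs": {"xyz": [[0,0,-0.08],[0,0,-0.16],[0,0,-0.24],[0,0,-0.3],[0,0,-0.3],[0,0,-0.3],[0,0,-0.3],[0,0,-0.3]], "roll": [0,0,0,0,0,0,0,0]}}

```text
time_s: 8.25
tcp_pos: [0.4892, 0.0739, 0.2196]
eef_rot: [-2.155, -2.284, 0.001]
contact_force: [0.1, 0.4, 0.2]
grip_width: -0.0002
grip_force: 0.0
```

```bash
python3 d.py "[.49,.06,.0765]";python3 - <<'E'
from h import *
from plant import ctrl
s=ctrl.read_camera("scene")[:,:,::-1]
cv2.imwrite("pics/s3.png",cv2.resize(s[170:330,230:430],(800,640-40),interpolation=cv2.INTER_CUBIC))
E
```

```text
t 8.25 p [0.4892 0.0739 0.2196] w -0.00024976330075689754 z [-0.001  0.001 -1.   ] F [0.1 0.4 0.2]
ang 93.32887326613312 roll units to 93.5 -0.0038028163081529937 shift units [-0.056  0.001  0.572] j [ 0.5   0.03 -0.71  1.82  0.02  1.3  -0.15]
```

View pics/s3.png

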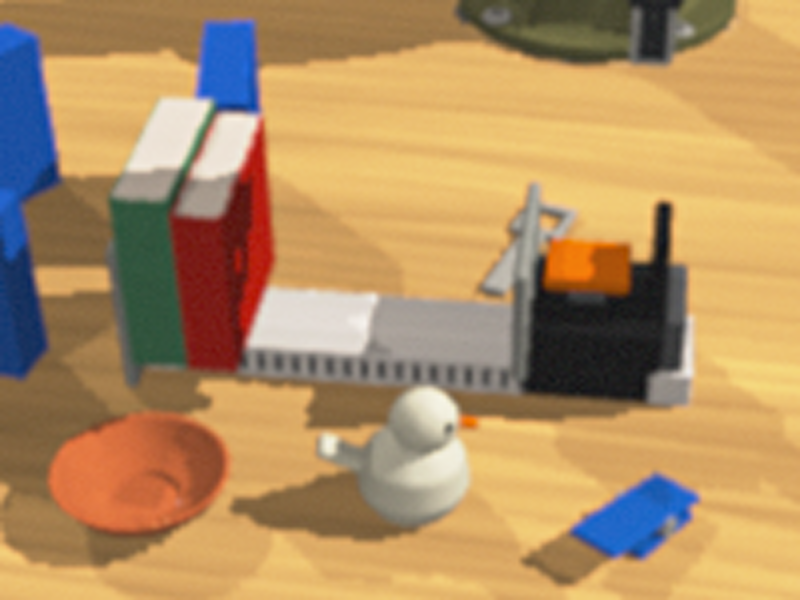

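The jaw is against the end stop, the orange pad is up again at crop (587,265), the books and other items are undisturbed, and the arm is clear. I hand it in.

```bash
python3 -c "
from plant import ctrl
print(ctrl.finish_job())"
```

```text
the job is handed in; nothing more can be done
None
```

I pressed the release pad down and pushed the jaw fully home against the end stop. After I let go, the last picture showed the pad sprung up, the books and other items undisturbed and the arm clear; I handed the job in, but no verdict was returned.

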